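Clear a gluing jig and hold a bridge blank against its sprung fence

ROBOT

A 6-joint arm with a two-finger parallel gripper is mounted at the origin on a cart in front of the work surface, level with it; the furniture and walls round the work are solid. World frame = base frame: x ahead of the robot, y to its left, z up, the work surface at z = 0. Lengths are in m, angles in rad, forces in N, time in s.
With the tool pointing down it reaches from about 0.35 to 0.975 m from the base axis. Payload 17.4 kg.
Tool frame: the origin (TCP) lies at the very end of the fingers, on their centre line; the grasp point (between the pads) lies 19 mm behind it; z points along the fingers, y is the line along which they close (so a half turn about z gives the same grasp; the last joint's range is limited). The gripper opens to 85 mm and grips with 20 to 120 N. Pads are 22 mm wide; open, the fingers measure 114 mm over their backs; the gripper's body (76 mm by 85 mm) begins 54 mm behind the grasp point. The pads swing forward as they close: fully open they stand 13 mm farther back than shut.
Start: joints at [1.294, 0.116, 1.442, -0, 1.584, -0.038], TCP at [0.16, 0.656, 0.231] pointing down, gripper open.
Joint ranges: [-2.83, 2.83], [-0.83, 2.19], [0.07, 2.5], [-1.14, 4.28], [0.01, 3], [-2.97, 2.97]. Speed limits (rad/s): [1.89, 1.89, 2.22, 3.14, 3.14, 3.14].

INTERFACE

Orientations are given as a rotation vector (axis times angle).
In Python, from station import ctrl, snapshot, workorder gives the robot as it stands.
- The arm moves only by the tool servo_tool, never from a script. Its argument "deltas" is a list that holds one entry, the list of rows, each a list of 7 numbers: the finger opening in m, from 0 to 0.0854, then the shift along the tool's x, y, z in m, then the turn, a rotation vector about the tool's x, y, z in rad. A call has 1 to 10 rows; each row shifts and turns the commanded pose from where the row before left it, along the tool's axes as they then stand; what a row does not reach is not made up. A row lasts 1/8 s, in which the tool goes at most 62.5 mm and 10.7 degrees, less where a joint would pass 70% of its speed; a pose out of reach is approached as far as the arm can. A call with a gripper value outside its range is refused whole. The fingers move at their own pace and stop on an object; "force" is the grip in N (left out, the last holds). Time passes only in rows, so rows that do not move let the fingers close. It gives the time, the measured TCP pose, the force, the opening and the grip force at its end, in the units of the state.
- ctrl.observe(): the state, without advancing time (a new reading comes with each control period).
- snapshot(name): name is "scene" or "top" or "wrist"; returns a dict with "pixels" (384x512x3 uint8, red, green, blue), "z_map" (384x512 float32, m along the optical axis (not along the pixel's ray), 0 where there is no reading), "K" (3x3 intrinsics, pixels), "eye" and "attitude" of the camera in the world. Camera axes: x right, y down, z forward; pixel columns grow to the right and rows downward; lengths in m; the calibration is good to about 2 mm. A picture is of the moment at which its call begins.
- workorder.hand_in(): hands the job in; it is judged then, once.
The state is a dict: "time": time; "joint_pos": joint angles; "qd": joint speeds; "joint_torque": joint torques, N m; "ee_pos": TCP position; "eef_rot": TCP orientation; "contact_force": force on the tool from outside, world axes, zero at the start; "moment": the same for the moment, N m; "opening": opening from 0.0 (shut) to 1.0 (fully open); "gripper_force": force on a finger pad.
Only numpy, scipy, OpenCV 4.12 (cv2) and the standard library are available. Lean on these libraries where they do the work, as an engineer would, in place of code of your own. Each camera call takes 0.05 s, during which the arm holds its last target. There are 200 camera calls.

TASK

Get the gluing jig ready and be my third hand: first clear its board, putting the white eraser with the blue sleeve into the blue stationery tray and the small ivory-coloured bone nut into the light wooden parts tray, and let them go there. Then bring the dark bridge blank up to the fence, lying flat on the board, its long edge flush against the fence and its middle at the fence's red centre line, and push it so that the sprung fence yields until its red pointer stands about in the middle of the green band, never all the way back to its stop. Finish while still pushing steadily like that, without letting go, and leave the bottles and the tin on the bench where they are.

Things in the scene. Friction and masses are not known exactly. Their poses are not given: they have to be found in the camera images.
- jig: Gluing jig fixed to the bench: grey laminate board 12 mm thick, x = -155 to 125 mm, y = -130 to 130 mm from the origin, which is on its underside (bench level). +x points from the robot's side to the fence (push direction), y along the fence, z up; board top at z = 12 mm. Behind the sprung fence stands a fixed aluminium plate 200 mm long, top 46 mm above the bench.
- fence (a joint): Travel of the sprung fence along the jig's +x, m: 0 at rest, 0.020 at its stop. Brown wooden bar 180 mm long (y), 12 thick, 26 high, top 38 mm above the bench. Springs push back 0.8 N per mm, so 10 mm takes about 8 N. The red pointer at its right end runs over a white scale; the green band is 5 to 15 mm of travel; aim for 10 mm.
- fence_face (a point): Middle of the fence's front face (the flat face towards the robot that the blank is pressed against), on its red centre line, about 25 mm above the bench; it moves with the fence. Axes as the jig's: x is the push direction, y runs along the fence.
- blank: The bridge blank as a body; its own axes are turned 0.105 rad from its shape, so use blank_mid.
- blank_mid (a point): Centre of the dark rosewood bridge blank, a flat bar 28 mm wide (x of this point), 190 mm long (y of this point) and 10 mm high (its middle part about 12 mm), about 50 to 100 g. It starts lying flat on the near part of the jig's board, roughly parallel to the fence, often off the centre line.
- eraser: The eraser as a body; its own axes are turned from its shape, so use eraser_mid.
- eraser_mid (a point): Centre of the white eraser with a blue sleeve, 18 mm wide (x of this point), 45 mm long (y of this point), 12 mm high, 20 g. It starts lying on the jig's board in front of the fence.
- nut: The bone nut as a body; its own axes are turned from its shape, so use nut_mid.
- nut_mid (a point): Centre of the bone nut, a small ivory-coloured bar 8.5 mm wide (x of this point), 55 mm long (y of this point), 10 mm high, 12 g. It starts lying on the jig's board in front of the fence.
- parts_tray: Light wooden open tray for guitar parts, fixed to the bench, 130 (x) x 150 (y) x 30 mm high, walls and floor 4 mm. Origin at the centre of its underside; stands left or right of the jig.
- stationery_tray: Blue open tray for stationery, fixed to the bench, the same size as the wooden tray: 130 (x) x 150 (y) x 30 mm high, walls and floor 4 mm. Origin at the centre of its underside; stands on the other side of the jig.
- wax_tin: Bystander: round green tin with a white rim, 77 mm across, 32 mm high; origin at the centre of its underside.
- glue_bottle: Bystander: white glue bottle with an orange nozzle, 46 mm across, 130 mm high; origin at the centre of its underside.
- bottle_oil: Bystander: small whitish squeeze bottle with a black cap, 40 mm across, 93 mm high; origin at the centre of its underside.
There are look-alikes about, which are no part of the job. What is meant by the eraser is not pink, purple or turquoise, and is the smaller of those in its own colour.

How it is judged:
By the outcome, as a careful person would: the job done as asked, in the order asked, and still so for the second after the job is handed in, while the arm keeps its last pose, push and grip.
It also fails if it takes over 64 s, if anything falls off the work surface, if the arm or the gripper's body presses on something with over 40 N, if the wrist force passes 120 N, or if a joint passes its speed limit or range.

## Working session

There is one attempt and no reset: what is moved stays moved. The work goes in short steps, Python scripts to look and compute and a tool call to move; the robot and the scene stay as the last step left them, time stands still between calls to the robot, and variables do not carry over. Pictures are saved under pics/ and viewed, at most 10 in all, crops included, and the job is handed in when it is done.

Besides the shell and the picture viewer there is one more tool, called after "Request:" as name([rows], argument=value, ...), one row to a line, values as JSON. servo_tool: Moves the arm, as the interface text tells. Its arguments: {"type":"object","properties":{"deltas":{"type":"array","items":{"type":"array","items":{"type":"array","items":{"type":"number"}}}},"force":{"type":"number"}},"required":["deltas"]}

```bash
ls; mkdir -p pics; cat > h.py <<'E'
import numpy as np, cv2
from scipy.spatial.transform import Rotation as R
from station import ctrl, snapshot, workorder
def snap(n):
    s=snapshot(n); s["pixels"]=np.asarray(s["pixels"]); return s
def cloud(s):
    z=s["z_map"]; v,u=np.mgrid[:z.shape[0],:z.shape[1]]; K=s["K"]
    p=np.stack([(u-K[0,2])/K[0,0]*z,(v-K[1,2])/K[1,1]*z,z],-1)
    A=np.array(s["attitude"],float); A=A if A.shape==(3,3) else R.from_rotvec(A).as_matrix() if A.size==3 else R.from_quat(A).as_matrix()
    return p@A.T+np.array(s["eye"])
E
python3 - <<'E'
from h import *
import pickle
o=ctrl.observe(); print(o)
for n in("top","scene"):
    s=snap(n); print(n,s["eye"],s["attitude"],s["K"])
    pickle.dump(s,open(n+".pkl","wb"))
    cv2.imwrite(f"pics/{n}0.png",cv2.resize(s["pixels"][...,::-1],(800,600),interpolation=cv2.INTER_CUBIC))
E
```

```text
pics
{'time': 0.0, 'joint_pos': array([ 1.29420587e+00,  1.16493141e-01,  1.44225152e+00,  1.68557802e-06,
        1.58401033e+00, -3.77872026e-02]), 'qd': array([-0.00021177, -0.00069811,  0.00065471,  0.00108966,  0.00102997,
       -0.0001887 ]), 'joint_torque': array([ 7.04379017e-04, -7.32001448e+01, -6.32488132e+01, -6.94930577e-06,
        6.50226400e-03, -1.38322591e-05]), 'ee_pos': array([0.15961296, 0.6556638 , 0.23056588]), 'eef_rot': array([-3.74198632e-01, -3.11904198e+00,  1.80276410e-03]), 'contact_force': array([-0.62179823,  0.37602945,  0.36618799]), 'moment': array([-0.02434681, -0.01117059,  0.01827161]), 'gripper_force': 0.0, 'opening': 0.9994392996780388}
top [ 0.3896132  -0.01780233  0.92839854] [-2.1876173   2.14841113 -0.17260597] [[375.82507661   0.         252.15826072]
 [  0.         375.82507661 193.9144716 ]
 [  0.           0.           1.        ]]
scene [ 0.05920754 -0.80296651  0.67843159] [-2.11403485  0.58560116 -0.30007977] [[458.72670234   0.         260.17701559]
 [  0.         458.72670234 190.2221098 ]
 [  0.           0.           1.        ]]
```

View pics/top0.png

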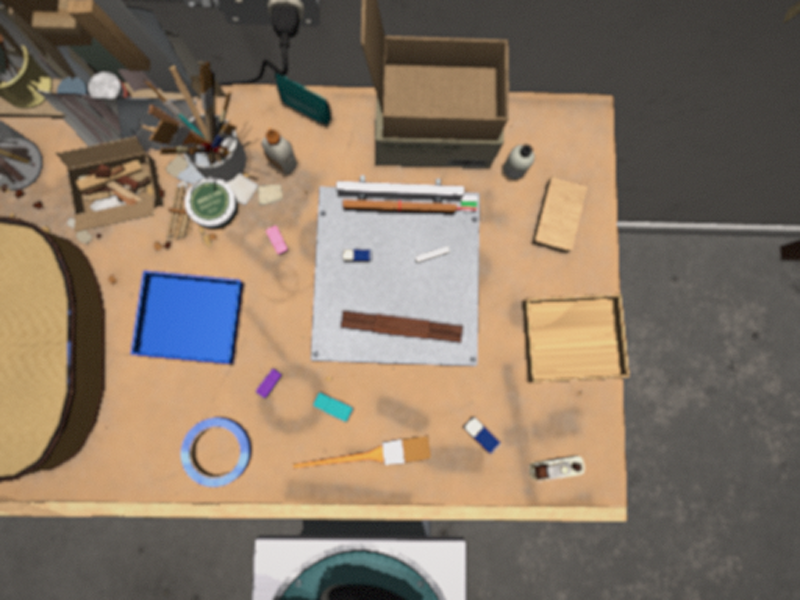

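View pics/scene0.png

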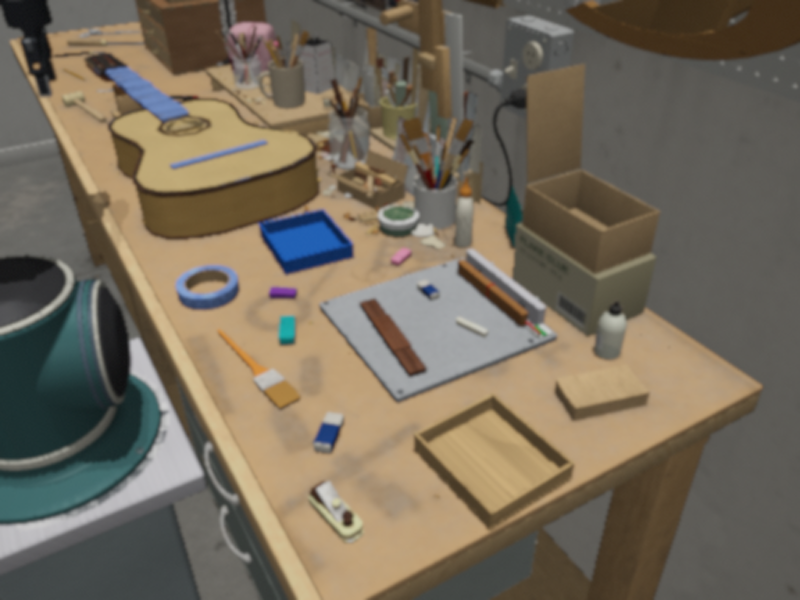

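The top view shows the jig board at x 315–480, y 185–363 and the blank at about (402,326). The nut is at (433,254), the fence at (405,207), the blue tray at (188,318) and the wooden tray at (576,338). There are two white and blue erasers: (357,256) on the board and (481,435) on the bench. The one on the board is smaller and lies in front of the fence, so it fits; the pink, purple and turquoise ones are excluded. Next I'll measure and enlarge the crop to confirm.

```bash
cat > m.py <<'E'
from h import *
import pickle
def rect(P,m,name,show=True):
    n,l,st,_=cv2.connectedComponentsWithStats(m.astype(np.uint8))
    out=[]
    for i in range(1,n):
        if st[i,4]<25: continue
        q=P[l==i]; zt=np.median(q[:,2])
        r=cv2.minAreaRect((q[:,:2]*1000).astype(np.float32))
        (cx,cy),(a,b),t=r
        # angle of long axis in world
        ang=t if a>=b else t+90
        ang=(ang+90)%180-90
        if show: print(name,"px",st[i,:4],"c",np.round([cx,cy],1),"size",np.round([a,b],1),"long ang deg",round(ang,1),"z",round(zt*1000,1),round(np.percentile(q[:,2],95)*1000,1))
        out.append((cx,cy,max(a,b),min(a,b),ang,zt))
    return out
E
python3 - <<'E'
from m import *
s=pickle.load(open("top.pkl","rb")); P=cloud(s); hsv=cv2.cvtColor(s["pixels"],cv2.COLOR_RGB2HSV)
H,S,V=[hsv[...,i].astype(int) for i in range(3)]; v,u=np.mgrid[:384,:512]
z=P[...,2]; X=P[...,0];Y=P[...,1]
box=lambda a,b,c,d:(u>=a*.64)&(u<=b*.64)&(v>=c*.64)&(v<=d*.64)
rect(P,box(300,495,175,375)&(abs(z-.012)<.006)&(S<60),"board")
rect(P,box(320,475,225,290)&(z>.016),"objs")
rect(P,box(330,390,235,280)&((S>120)|(V>200)),"eraser")
rect(P,box(400,465,235,280)&(V>190),"nut")
rect(P,box(320,475,300,350)&(S>70)&(V<150),"blank")
rect(P,box(325,475,195,216)&(S>100)&(H<20),"fence")
rect(P,box(120,255,260,375)&(S>150)&(H>95)&(H<130),"btray")
rect(P,box(515,635,285,390)&(z>.022),"wtray")
rect(P,box(455,510,410,460)&((H>100)&(S>120)|(V>225)),"erBench")
rect(P,box(455,482,190,216)&(S>110)&(H>40)&(H<90),"green")
c=s["pixels"][110:240,190:320,::-1]; cv2.imwrite("pics/crop1.png",cv2.resize(c,(590,590),interpolation=cv2.INTER_CUBIC))
E
```

```text
board px [199 119 108 115] c [556.2 -47.9] size [260.2 279.2] long ang deg -0.9 z 12.0 14.7
board px [235 125  43   4] c [679.2 -50.9] size [105.8   5.2] long ang deg 89.5 z 12.5 16.8
objs px [220 158  18   9] c [586.1  15.6] size [21.8 41.9] long ang deg -89.8 z 24.0 27.0
objs px [266 158  22  10] c [ 588.3 -102.5] size [ 8.9 53.9] long ang deg -71.3 z 22.0 24.9
eraser px [212 151  21  29] c [501.8  23.8] size [233.6  51.5] long ang deg 7.9 z 12.3 23.8
eraser px [230 151   9   8] c [605.7   4.2] size [26.6  9.3] long ang deg 46.7 z 12.5 14.7
eraser px [227 160   9   7] c [582.9   9.5] size [15.2 19.7] long ang deg -88.7 z 24.5 28.0
nut px [256 151  42  29] c [504.1 -91.6] size [112.1 248.3] long ang deg -8.5 z 12.1 21.0
blank px [219 200  76  19] c [436.3 -52.4] size [183.6  98.9] long ang deg 85.2 z 23.0 26.2
fence px [220 128  77   8] c [563.5  -8.1] size [169.2 304.4] long ang deg -25.9 z 37.3 40.6
btray px [ 85 175  70  57] c [469.9 161.8] size [372.3 127.1] long ang deg 84.8 z 4.3 28.5
wtray px [337 188  66  56] c [ 452.5 -209.1] size [129.9 390.2] long ang deg -86.1 z 29.3 32.1
erBench px [299 269   9   9] c [ 321. -168.] size [15.7 17.2] long ang deg -46.0 z 15.8 18.5
erBench px [305 275  14  14] c [ 346.  -112.9] size [208.1  22.4] long ang deg 59.2 z 16.7 19.0
```

View pics/crop1.png

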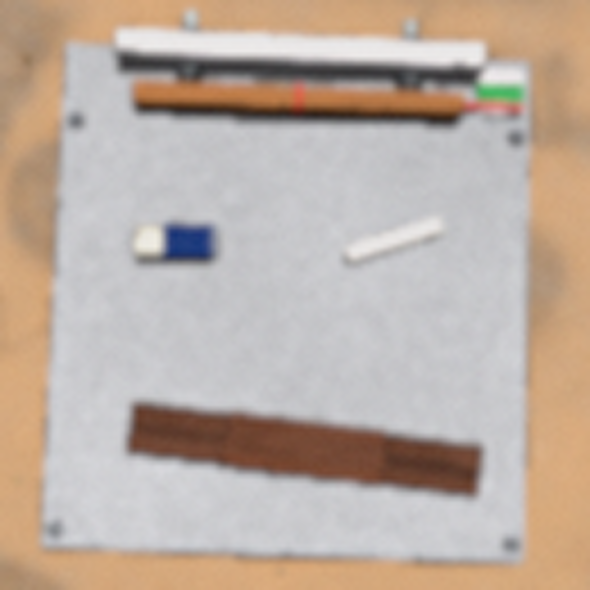

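The crop shows the small eraser at (174,242), white end left and blue sleeve right, lying on the board. The nut is at (395,240), the blank at (305,448) and the red centre line at (299,97). The red pointer is at (490,107), just below the green band. The bench eraser is about 60 mm long, so the one on the board is the one meant. Next I'll refine the poses.

```bash
python3 - <<'E'
from m import *
s=pickle.load(open("top.pkl","rb")); P=cloud(s); hsv=cv2.cvtColor(s["pixels"],cv2.COLOR_RGB2HSV)
H,S,V=[hsv[...,i].astype(int) for i in range(3)]; v,u=np.mgrid[:384,:512]
z=P[...,2]; ok=s["z_map"]>0
box=lambda a,b,c,d:ok&(u>=a*.64)&(u<=b*.64)&(v>=c*.64)&(v<=d*.64)
rect(P,box(325,475,300,350)&(z>.017)&(z<.035),"blank")
m=box(325,475,195,216)&(S>100)&(H<20)&(z>.033)&(z<.045); rect(P,m,"fence")
q=P[m]; 
for a in(-110,-80,-50,-20,10): 
    t=q[abs(q[:,1]*1000-a)<12]; print(a,np.round(np.percentile(t[:,0]*1000,[2,50,98]),1),end=' ')
print()
red=box(340,460,195,216)&((H<6)|(H>174))&(S>150)&(z>.03); print("red",np.round(P[red].mean(0)*1000,1),red.sum())
w=np.where(red); print(w)
rect(P,box(120,255,260,375)&(z>.022)&(z<.04),"btray")
rect(P,box(515,635,285,390)&(z>.022)&(z<.04),"wtray")
rect(P,box(455,482,190,216)&(S>110)&(H>40)&(H<90),"green")
print(P[int(207*.64)][int(440*.64)])
E
```

```text
blank px [218 198  79  21] c [473.8 -56.3] size [190.   30.2] long ang deg 83.9 z 22.9 26.1
fence px [220 128  73   8] c [661.  -50.6] size [176.5  10.6] long ang deg 88.9 z 38.1 40.7
-110 [654.9 659.7 665. ] -80 [655.4 659.8 665.1] -50 [656.3 660.7 665.9] -20 [656.8 660.9 665.8] 10 [657.2 661.5 667.2] 
red [nan nan nan] 0
(array([], dtype=int64), array([], dtype=int64))
btray px [ 84 173  71  60] c [481.7 273.8] size [151.6 130.3] long ang deg 85.8 z 29.1 31.9
wtray px [337 188  66  56] c [ 460.6 -328. ] size [129.9 151.7] long ang deg -86.1 z 29.3 32.0
[ 0.66066895 -0.11162495  0.03592014]<stdin>:12: RuntimeWarning: Mean of empty slice.
  ret = um.true_divide(
```

Request:
servo_tool([
  [[0.045,0,0,0,0,0,0.1664],[0.045,0,0,0,0,0,0.1664],[0.045,0,0,0,0,0,0.1664],[0.045,0,0,0,0,0,0.1664],[0.045,0,0,0,0,0,0.1664],[0.045,0,0,0,0,0,0.1664],[0.045,0,0,0,0,0,0.1664],[0.045,0,0,0,0,0,0.1664]],
], force=30)

```text
time: 1.1
ee_pos: [0.1596, 0.6557, 0.2308]
eef_rot: [2.226, 2.216, -0.001]
contact_force: [0.9, 0.2, -0.5]
opening: 0.53
gripper_force: 0.0
```

Request:
servo_tool([
  [[0.045,-0.0459,0.0305,0,0,0,0],[0.045,-0.0459,0.0305,0,0,0,0],[0.045,-0.0459,0.0305,0,0,0,0],[0.045,-0.0459,0.0305,0,0,0,0],[0.045,-0.0459,0.0305,0,0,0,0],[0.045,-0.0459,0.0305,0,0,0,0],[0.045,-0.0459,0.0305,0,0,0,0],[0.045,-0.0459,0.0305,0,0,0,0],[0.045,-0.0459,0.0305,0,0,0,0],[0.045,-0.0459,0.0305,0,0,0,0]],
])

```text
time: 2.35
ee_pos: [0.4656, 0.1954, 0.2312]
eef_rot: [-2.22, -2.222, 0.0]
contact_force: [-0.3, 0.9, 0.6]
opening: 0.527
gripper_force: 0.0
```

Request:
servo_tool([
  [[0.045,-0.0459,0.0305,0,0,0,0],[0.045,-0.0459,0.0305,0,0,0,0],[0.045,-0.0459,0.0305,0,0,0,0],[0.045,-0.0459,0.0305,0,0,0,0],[0.045,0,0,0.05,0,0,0],[0.045,0,0,0.05,0,0,0],[0.045,0,0,0,0,0,0]],
])

```text
time: 3.22
ee_pos: [0.5853, 0.0135, 0.1276]
eef_rot: [-2.217, -2.219, 0.007]
contact_force: [0.8, -0.3, 0.2]
opening: 0.524
gripper_force: 0.0
```

Request:
servo_tool([
  [[0.045,0,0,0.05,0,0,0],[0.045,0,0,0.045,0,0,0],[0.045,0,0,0.0185,0,0,0],[0.045,0,0,0,0,0,0],[0.005,0,0,0,0,0,0],[0.005,0,0,0,0,0,0],[0.005,0,0,0,0,0,0],[0.005,0,0,0,0,0,0],[0.005,0,0,0,0,0,0],[0.005,0,0,0,0,0,0]],
], force=25)

```text
time: 4.47
ee_pos: [0.5884, 0.0136, 0.0201]
eef_rot: [2.219, 2.221, 0.003]
contact_force: [-1.4, 0.3, 7.8]
opening: 0.196
gripper_force: 24.6
```

Request:
servo_tool([
  [[0.005,0,0,-0.05,0,0,0],[0.005,0,0,-0.05,0,0,0],[0.005,0.0433,-0.0178,0,0,0,0],[0.005,0.0433,-0.0178,0,0,0,0],[0.005,0.0433,-0.0178,0,0,0,0],[0.005,0.0433,-0.0178,0,0,0,0],[0.005,0.0433,-0.0178,0,0,0,0],[0.005,0.0433,-0.0178,0,0,0,0],[0.005,0,0,0,0,0,0]],
])

```text
time: 5.6
ee_pos: [0.4793, 0.2757, 0.1192]
eef_rot: [2.217, 2.226, 0.003]
contact_force: [-0.5, -0.4, 0.7]
opening: 0.2
gripper_force: 24.7
```

```bash
python3 - <<'E'
from h import *
s=snap("wrist"); cv2.imwrite("pics/w1.png",s["pixels"][...,::-1]); print(s["eye"])
o=ctrl.observe(); print(o["ee_pos"],o["opening"],o["gripper_force"])
E
```

```text
[0.47907745 0.34735363 0.26283184]
[0.47992467 0.27444537 0.11905758] 0.19974094636099649 24.70758765935898
```

View pics/w1.png

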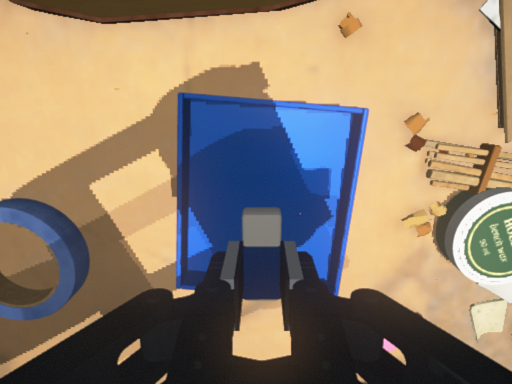

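The wrist view shows the eraser in the fingers at (262,228), over the inside of the blue tray. I'll lower and release it.

Request:
servo_tool([
  [[0.005,0,0,0.05,0,0,0],[0.005,0,0,0.04,0,0,0],[0.005,0,0,0.012,0,0,0],[0.005,0,0,0,0,0,0],[0.045,0,0,0,0,0,0],[0.045,0,0,0,0,0,0],[0.045,0,0,0,0,0,0],[0.045,0,0,-0.05,0,0,0],[0.045,0,0,-0.05,0,0,0],[0.045,0,0,0,0,0,0]],
])

```text
time: 6.9
ee_pos: [0.4817, 0.2742, 0.1205]
eef_rot: [2.219, 2.221, 0.01]
contact_force: [-0.4, 1.0, -0.8]
opening: 0.526
gripper_force: 0.0
```

```bash
python3 - <<'E'
from m import *
s=snap("top"); P=cloud(s); hsv=cv2.cvtColor(s["pixels"],cv2.COLOR_RGB2HSV)
z=P[...,2]; ok=s["z_map"]>0; v,u=np.mgrid[:384,:512]
cv2.imwrite("pics/t1.png",cv2.resize(s["pixels"][100:250,70:420,::-1],(800,343)))
rect(P,ok&(u>255)&(u<300)&(v>145)&(v<180)&(z>.016)&(z<.03),"nut")
o=ctrl.observe(); print(o["ee_pos"],o["eef_rot"])
E
```

```text
nut px [266 158  23  10] c [ 589.1 -103.5] size [ 9.1 57. ] long ang deg -72.1 z 21.7 24.6
[0.48088841 0.27372305 0.11785709] [2.21965911 2.22168162 0.0053154 ]
```

View pics/t1.png

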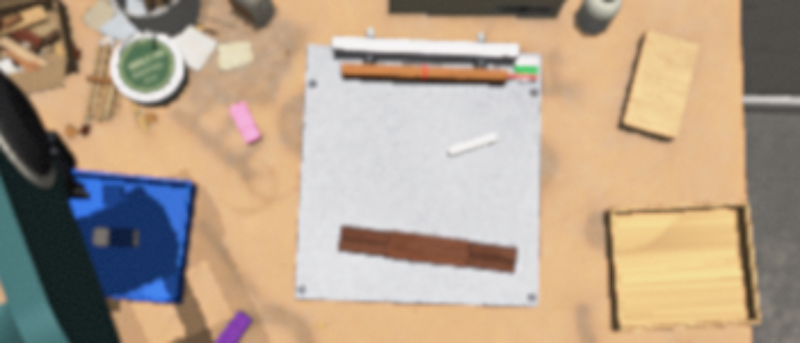

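The eraser lies inside the blue tray at (115,237). Next is the nut, at (589,-103) mm with its width direction at +18°.

Request:
servo_tool([
  [[0.045,-0.0471,0.0135,0,0,0,0],[0.045,-0.0471,0.0135,0,0,0,0],[0.045,-0.0471,0.0135,0,0,0,0],[0.045,-0.0471,0.0135,0,0,0,0],[0.045,-0.0471,0.0135,0,0,0,0],[0.045,-0.0471,0.0135,0,0,0,0],[0.045,-0.0471,0.0135,0,0,0,0],[0.045,-0.0471,0.0135,0,0,0,0],[0.035,0,0,0,0,0,-0.159],[0.035,0,0,0,0,0,-0.159]],
])

```text
time: 8.2
ee_pos: [0.588, -0.104, 0.1142]
eef_rot: [-1.834, -2.548, 0.001]
contact_force: [-0.9, 0.6, -0.7]
opening: 0.409
gripper_force: 0.0
```

Request:
servo_tool([
  [[0.035,0,0,0.045,0,0,0],[0.035,0,0,0.03,0,0,0]],
])

```text
time: 8.45
ee_pos: [0.5873, -0.1032, 0.0378]
eef_rot: [-1.839, -2.544, 0.002]
contact_force: [0.3, -0.9, -0.8]
opening: 0.413
gripper_force: 0.0
```

Request:
servo_tool([
  [[0.035,0,0.001,0.014,0,0,0],[0.035,0,0,0,0,0,0],[0.002,0,0,0,0,0,0],[0.002,0,0,0,0,0,0],[0.002,0,0,0,0,0,0],[0.002,0,0,0,0,0,0]],
], force=25)

```text
time: 9.2
ee_pos: [0.5895, -0.1031, 0.0271]
eef_rot: [1.84, 2.546, 0.0]
contact_force: [-0.4, -0.3, -0.5]
opening: 0.022
gripper_force: 0.0
```

Request:
servo_tool([
  [[0.035,0,0,0,0,0,0],[0.035,0,0,0,0,0,0],[0.035,0,0,0,0,0,0],[0.035,0,0,0.009,0,0,0],[0.035,0,0,0,0,0,0]],
])

```text
time: 9.82
ee_pos: [0.5889, -0.103, 0.0166]
eef_rot: [-1.84, -2.545, 0.001]
contact_force: [0.1, 0.8, -0.3]
opening: 0.413
gripper_force: 0.0
```

```bash
python3 - <<'E'
from h import *
for i in range(3):
    s=snap("wrist"); o=ctrl.observe(); print(o["ee_pos"],o["contact_force"],o["opening"])
cv2.imwrite("pics/w2.png",s["pixels"][...,::-1])
E
```

```text
[ 0.58908553 -0.10301621  0.01713527] [-0.00556336 -0.05108502  0.3951405 ] 0.41149474101380845
[ 0.58929889 -0.10305962  0.01750278] [0.44574978 1.16987095 0.16710396] 0.4109133134581456
[ 0.58942427 -0.10307739  0.01774233] [-0.32302107  0.10090868 -0.42817285] 0.41215752502721936
```

View pics/w2.png

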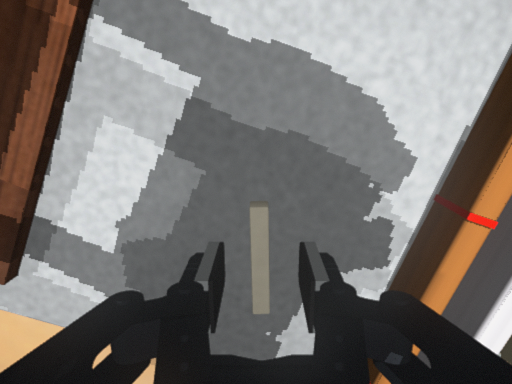

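The nut lies between the open fingers at (260,257), centred and parallel to the pads. I'll go 4 mm lower and close.

Request:
servo_tool([
  [[0.035,0,0,0.004,0,0,0],[0.002,0,0,0,0,0,0],[0.002,0,0,0,0,0,0],[0.002,0,0,0,0,0,0],[0.002,0,0,0,0,0,0],[0.002,0,0,0,0,0,0]],
], force=25)

```text
time: 10.72
ee_pos: [0.5894, -0.1031, 0.0138]
eef_rot: [1.841, 2.546, 0.0]
contact_force: [-0.1, 0.8, -0.1]
opening: 0.087
gripper_force: 28.6
```

Request:
servo_tool([
  [[0.002,0,0,-0.045,0,0,0],[0.002,0,0,-0.045,0,0,0],[0.002,-0.0347,-0.0386,0,0,0,0],[0.002,-0.0347,-0.0386,0,0,0,0],[0.002,-0.0347,-0.0386,0,0,0,0],[0.002,-0.0347,-0.0386,0,0,0,0],[0.002,-0.0347,-0.0386,0,0,0,0],[0.002,0,0,0,0,0,0],[0.002,0,0,0.05,0,0,0]],
])

```text
time: 11.85
ee_pos: [0.4622, -0.3298, 0.0568]
eef_rot: [1.838, 2.539, -0.0]
contact_force: [0.7, -0.3, -1.2]
opening: 0.092
gripper_force: 28.7
```

Request:
servo_tool([
  [[0.002,0,0,0.035,0,0,0],[0.002,0,0,0.01,0,0,0],[0.002,0,0,0,0,0,0],[0.04,0,0,0,0,0,0],[0.04,0,0,0,0,0,0],[0.04,0,0,0,0,0,0],[0.04,0,0,-0.05,0,0,0.141],[0.04,0,0,-0.05,0,0,0.141],[0.05,0,0,0,0,0,0.142]],
])

```text
time: 12.98
ee_pos: [0.4619, -0.3295, 0.1137]
eef_rot: [2.335, 2.092, 0.002]
contact_force: [-0.9, 0.4, -1.0]
opening: 0.587
gripper_force: 0.0
```

```bash
python3 - <<'E'
from m import *
s=snap("top"); P=cloud(s); z=P[...,2]; ok=s["z_map"]>0; v,u=np.mgrid[:384,:512]
cv2.imwrite("pics/t2.png",cv2.resize(s["pixels"][100:260,180:420,::-1],(800,533)))
rect(P,ok&(u>205)&(u<305)&(v>190)&(v<225)&(z>.017)&(z<.035),"blank")
hsv=cv2.cvtColor(s["pixels"],cv2.COLOR_RGB2HSV).astype(int)
m=ok&(v>122)&(v<140)&(u>230)&(u<285)&((hsv[...,0]<7)|(hsv[...,0]>172))&(hsv[...,1]>170)
print(np.c_[u[m],v[m],P[m]*1000].round(1)[:20])
o=ctrl.observe(); e=R.from_rotvec(o["eef_rot"]).as_matrix(); print(o["ee_pos"],np.degrees(np.arctan2(e[1,1],e[0,1])))
E
```

```text
blank px [218 198  79  21] c [473.6 -56.3] size [189.7  30.3] long ang deg 84.2 z 22.9 25.8
[[255.  133.  656.3 -47.8  36.7]
 [255.  134.  656.7 -48.2  26.9]
 [256.  134.  656.8 -50.6  26.8]]
[ 0.46125147 -0.32894531  0.1113803 ] -6.708812454182801
```

View pics/t2.png

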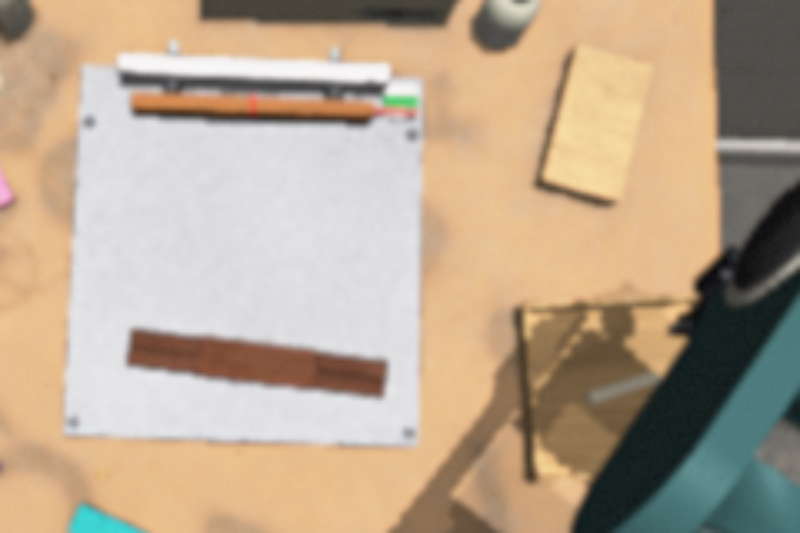

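The nut lies in the wooden tray at (620,390) and the board is clear apart from the blank. The red line is at y ≈ -48.6 mm and the fence face at x ≈ 656 mm. Now the blank.

Request:
servo_tool([
  [[0.055,0.0454,-0.0032,0,0,0,0],[0.055,0.0454,-0.0032,0,0,0,0],[0.055,0.0454,-0.0032,0,0,0,0],[0.055,0.0454,-0.0032,0,0,0,0],[0.055,0.0454,-0.0032,0,0,0,0],[0.055,0.0454,-0.0032,0,0,0,0],[0.055,0,0,0.04,0,0,0],[0.055,0,0,0.03,0,0,0],[0.055,0,0,0,0,0,0]],
])

```text
time: 14.15
ee_pos: [0.4686, -0.0551, 0.0367]
eef_rot: [-2.331, -2.102, 0.004]
contact_force: [0.2, 1.2, 0.1]
opening: 0.641
gripper_force: 0.0
```

Request:
servo_tool([
  [[0.055,-0.001,0.005,0.012,0,0,0],[0.055,0,0,0.01,0,0,0],[0.055,0,0,0,0,0,0],[0.015,0,0,0,0,0,0],[0.015,0,0,0,0,0,0],[0.015,0,0,0,0,0,0],[0.015,0,0,0,0,0,0],[0.015,0,0,0,0,0,0]],
], force=30)

```text
time: 15.15
ee_pos: [0.4752, -0.057, 0.0174]
eef_rot: [2.335, 2.101, 0.001]
contact_force: [-0.7, 0.4, 6.3]
opening: 0.311
gripper_force: 30.1
```

Request:
servo_tool([
  [[0.015,0,0,-0.02,0,0,0],[0.015,0,0,0,0,0,-0.096],[0.015,0.0028,0.03115,0,0,0,0],[0.015,0.0028,0.03115,0,0,0,0],[0.015,0.0028,0.03115,0,0,0,0],[0.015,0.0028,0.03115,0,0,0,0],[0.015,0,0,0,0,0,0],[0.015,0,0,0,0,0,0]],
])

```text
time: 16.15
ee_pos: [0.599, -0.0469, 0.0364]
eef_rot: [-2.231, -2.211, 0.001]
contact_force: [0.2, 0.9, -1.4]
opening: 0.312
gripper_force: 29.8
```

```bash
cat > st.py <<'E'
from h import *
def st():
    for i in range(2):
        o=ctrl.observe(); e=R.from_rotvec(o["eef_rot"]).as_matrix(); print("tcp",np.round(o["ee_pos"]*1000,1),"head",np.degrees(np.arctan2(e[1,1],e[0,1])).round(2),"tilt",e[:,2].round(3),"F",np.round(o["contact_force"],1),"t",o["time"],"op",round(o["opening"],3))
E
python3 - <<'E'
from m import *; from st import st
st()
s=snap("top"); P=cloud(s); z=P[...,2]; ok=s["z_map"]>0; v,u=np.mgrid[:384,:512]
hsv=cv2.cvtColor(s["pixels"],cv2.COLOR_RGB2HSV).astype(int)
m=ok&(u>205)&(u<305)&(v>143)&(v<185)&(z>.017)&(z<.06)&(hsv[...,0]<15)&(hsv[...,1]>80)
rect(P,m,"blank"); st()
cv2.imwrite("pics/t3.png",cv2.resize(s["pixels"][110:240,190:320,::-1],(590,590)))
E
```

```text
tcp [599.  -46.9  36.4] head -0.52 tilt [-0.001  0.    -1.   ] F [ 0.2  0.9 -1.4] t 16.15 op 0.312
tcp [599.  -46.9  36.4] head -0.52 tilt [-0.001  0.    -1.   ] F [ 0.2  0.9 -1.4] t 16.15 op 0.312
blank px [226 151  23  11] c [597.3  -5.5] size [53.3 24. ] long ang deg 87.3 z 41.9 44.1
blank px [261 152  22  11] c [596.4 -88.6] size [23.3 51.2] long ang deg -89.9 z 41.7 44.8
tcp [598.9 -46.9  36.6] head -0.53 tilt [-0.001  0.    -1.   ] F [-0.1 -0.3  0.6] t 16.2 op 0.315
tcp [598.9 -46.9  36.6] head -0.53 tilt [-0.001  0.    -1.   ] F [-0.1 -0.3  0.6] t 16.2 op 0.315
```

View pics/t3.png

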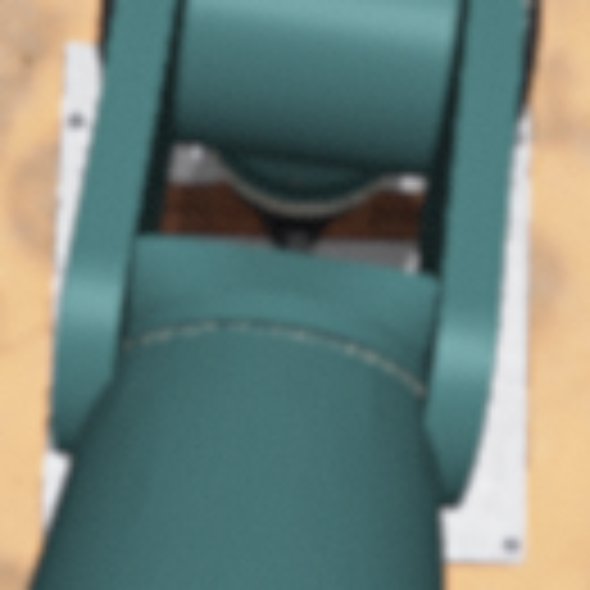

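The blank is held level: its top is at 42 mm, and it shows at (300,210) between the arm links. I'll lower it to the board, release, lift and turn the tool.

Request:
servo_tool([
  [[0.015,0,0,0.012,0,0,0.008],[0.015,0,0,0.006,0,0,0],[0.015,0,0,0,0,0,0],[0.055,0,0,0,0,0,0],[0.055,0,0,0,0,0,0],[0.055,0,0,-0.03,0,0,0],[0.055,0,0,-0.05,0,0,0],[0.055,0,-0.04,0,0,0,0]],
])

```text
time: 17.2
ee_pos: [0.562, -0.0465, 0.103]
eef_rot: [2.237, 2.199, 0.006]
contact_force: [-0.5, 0.2, 0.3]
opening: 0.641
gripper_force: 0.0
```

Request:
servo_tool([
  [[0.07,0,-0.02,0,0,0,-0.1565],[0.07,0,0,0,0,0,-0.1565],[0.07,0,0,0,0,0,-0.1565],[0.07,0,0,0,0,0,-0.1565],[0.07,0,0,0,0,0,-0.1565],[0.07,0,0,0,0,0,-0.1565],[0.07,0,0,0,0,0,-0.1565],[0.07,0,0,0,0,0,-0.1565],[0.07,0,0,0,0,0,-0.1565],[0.07,0,0,0,0,0,-0.1565]],
])

```text
time: 18.45
ee_pos: [0.5396, -0.0459, 0.0989]
eef_rot: [0.028, 3.141, -0.0]
contact_force: [0.4, 0.1, -0.2]
opening: 0.817
gripper_force: 0.0
```

```bash
python3 - <<'E'
from m import *; from st import st
st()
for n in("top","scene"):
    s=snap(n); P=cloud(s); z=P[...,2]; ok=s["z_map"]>0; v,u=np.mgrid[:384,:512]
    hsv=cv2.cvtColor(s["pixels"],cv2.COLOR_RGB2HSV).astype(int)
    m=ok&(z>.017)&(z<.03)&(hsv[...,0]<15)&(hsv[...,1]>80)&(P[...,0]>.57)&(P[...,0]<.635)&(P[...,1]>-.18)&(P[...,1]<.08)
    rect(P,m,n+" blank")
    m=ok&(z>.017)&(z<.045)&(hsv[...,0]<20)&(hsv[...,1]>100)&(P[...,0]>.64)&(P[...,0]<.68)&(P[...,1]>-.18)&(P[...,1]<.08)
    rect(P,m,n+" fence")
    if n=="scene": cv2.imwrite("pics/s3.png",cv2.resize(s["pixels"][150:260,200:360,::-1],(800,550),interpolation=cv2.INTER_CUBIC))
E
```

```text
tcp [539.6 -45.9  98.9] head 88.98 tilt [ 0. -0. -1.] F [ 0.4  0.1 -0.2] t 18.45 op 0.817
tcp [539.6 -45.9  98.9] head 88.98 tilt [ 0. -0. -1.] F [ 0.4  0.1 -0.2] t 18.45 op 0.817
scene blank px [270 178  47  40] c [597.7 -48.6] size [186.2  29.7] long ang deg 87.3 z 22.4 25.0
scene fence px [294 167  45  41] c [666.7 -53.7] size [185.7  26.3] long ang deg 89.2 z 33.9 39.3
```

View pics/s3.png

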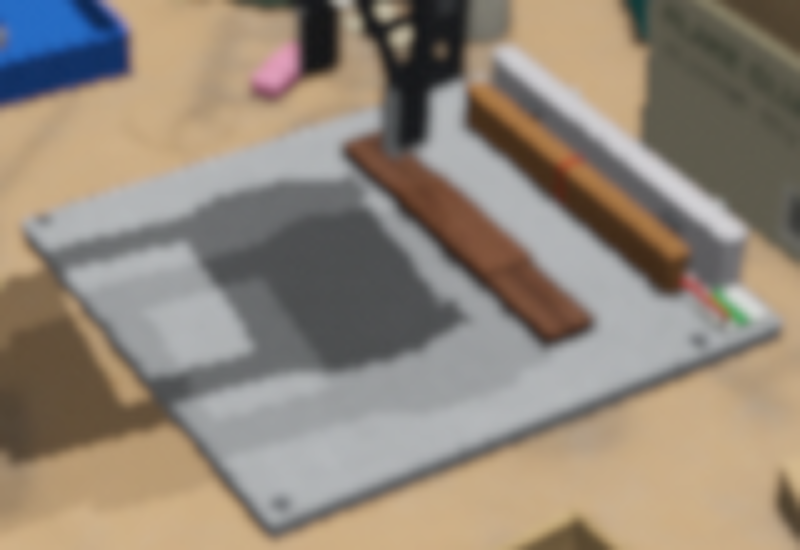

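The scene view shows the blank flat on the board from (350,148) to (590,330), in front of the fence. The red line is at (568,172) and the pointer at (715,305). I'll check the centring within this one camera.

```bash
cat > sc.py <<'E'
from m import *
def meas(xlo=.57,xhi=.64):
    s=snap("scene"); P=cloud(s)*1000; ok=s["z_map"]>0
    v,u=np.mgrid[:384,:512]
    h=cv2.cvtColor(s["pixels"],cv2.COLOR_RGB2HSV).astype(int); H,S,V=h[...,0],h[...,1],h[...,2]
    X,Y,Z=P[...,0],P[...,1],P[...,2]
    red=ok&((H<5)|(H>174))&(S>130)&(V>110)&(X>640)&(X<690)&(Y>-80)&(Y<-20)
    print("redline px",np.c_[u[red],v[red]].mean(0).round(1) if red.any() else None,"P",P[red].mean(0).round(1),red.sum())
    ptr=ok&((H<8)|(H>172))&(S>90)&(V>110)&(X>640)&(X<700)&(Y<-138)&(Y>-170)
    print("pointer",P[ptr].mean(0).round(1),ptr.sum(), np.c_[u[ptr],v[ptr],P[ptr].round(0)].astype(int).tolist()[:14])
    gr=ok&(H>40)&(H<85)&(S>80)&(X>640)&(X<710)&(Y<-130)&(Y>-175)
    print("green",P[gr].mean(0).round(1),gr.sum(), "x",np.percentile(X[gr],[5,95]).round(1))
    b=ok&(Z>17)&(Z<30)&(H<15)&(S>80)&(X>xlo*1000)&(X<xhi*1000)&(Y>-180)&(Y<80)
    q=P[b]; print("blank y",np.percentile(q[:,1],[.5,99.5]).round(1))
    t=q[q[:,2]>21]
    for a,c in((-140,-110),(-90,-10),(10,45)):
        w=t[(t[:,1]>a)&(t[:,1]<c)]; print((a,c),"x",np.percentile(w[:,0],[2,50,98]).round(1),"y",w[:,1].mean().round(1)) if len(w) else 0
    return s
E
python3 - <<'E'
from sc import *; meas()
E
```

```text
redline px None P [nan nan nan] 0
pointer [ 663.6 -145.5   21.1] 10 [[336, 205, 663, -139, 23], [336, 206, 662, -140, 22], [337, 206, 665, -141, 21], [336, 207, 663, -139, 18], [337, 207, 663, -143, 20], [338, 207, 663, -146, 22], [339, 207, 665, -148, 22], [339, 208, 664, -149, 21], [340, 209, 663, -154, 21], [341, 210, 664, -157, 20]]
green [ 674.2 -162.5   15.4] 7 x [672.6 675.3]
blank y [-141.5   42.8]
(-140, -110) x [582.7 595.1 605.3] y -123.5
(-90, -10) x [584.  596.3 610.3] y -51.3
(10, 45) x [585.6 593.8 608.4] y 26.5sc.py:8: RuntimeWarning: Mean of empty slice.
  print("redline px",np.c_[u[red],v[red]].mean(0).round(1) if red.any() else None,"P",P[red].mean(0).round(1),red.sum())
  ret = um.true_divide(
```

```bash
python3 - <<'E'
from h import *
s=snap("scene"); P=cloud(s)*1000; p=s["pixels"].astype(int)
r=p[...,0]-1.0*p[...,1]; 
for v in range(180,190):
    row=p[v,306:322]; sc=row[:,0]-row[:,1]*1.6; k=sc.argmax(); print(v,306+k,row[k],P[v,306+k].round(1))
E
```

```text
180 307 [101  67  38] [656.4 -28.5  35. ]
181 314 [163 100  69] [665.9 -45.   38.1]
182 313 [172  95  57] [662.  -46.3  37.2]
183 312 [138  72  42] [656.6 -49.3  37.7]
184 312 [108  56  32] [656.8 -49.4  34.7]
185 312 [87 46 26] [659.1 -46.8  29.4]
186 312 [79 41 24] [655.4 -51.7  30.5]
187 312 [77 38 22] [656.9 -50.1  26. ]
188 312 [76 38 23] [658.3 -48.6  21.6]
189 312 [77 43 31] [656.  -51.8  21.2]
```

Request:
servo_tool([
  [[0.06,0,0,0.05,0,0,0],[0.06,0,0,0.025,0,0,0],[0.06,0,0,0,0,0,0]],
])

```text
time: 19.02
ee_pos: [0.5385, -0.0457, 0.0222]
eef_rot: [-0.04, -3.138, -0.001]
contact_force: [0.1, 0.0, 1.6]
opening: 0.704
gripper_force: 0.0
```

Within this camera the red line is at y ≈ -48.5 and the blank middle at about -49, so it is centred to about 1 mm. I'll lower behind the blank and push.

Request:
servo_tool([
  [[0.06,-0.01,-0.001,0.0115,0,0,0],[0.06,-0.01,0,0,0,0,0],[0.06,-0.01,-0.001,0,0,0,0],[0.06,-0.008,0,0,0,0,0],[0.06,-0.008,0,0,0,0,0],[0.06,-0.008,-0.001,0,0,0,0],[0.06,-0.008,0,0,0,0,0],[0.06,0,0,0,0,0,0]],
])

```text
time: 20.02
ee_pos: [0.602, -0.0503, 0.0123]
eef_rot: [0.036, 3.141, -0.0]
contact_force: [-0.3, -0.1, -0.0]
opening: 0.702
gripper_force: 0.0
```

```bash
python3 - <<'E'
from sc import *; from st import st; st(); s=meas(.57,.652); st()
E
```

```text
tcp [602.  -50.3  12.3] head 88.68 tilt [ 0. -0. -1.] F [-0.3 -0.1 -0. ] t 20.025 op 0.702
tcp [602.  -50.3  12.3] head 88.68 tilt [ 0. -0. -1.] F [-0.3 -0.1 -0. ] t 20.025 op 0.702
redline px None P [nan nan nan] 0
pointer [ 664.1 -145.7   21. ] 9 [[336, 205, 663, -139, 24], [336, 206, 664, -138, 20], [337, 206, 666, -140, 20], [337, 207, 664, -142, 20], [338, 207, 662, -148, 24], [339, 207, 668, -144, 19], [339, 208, 666, -148, 19], [340, 209, 663, -154, 22], [341, 210, 663, -157, 21]]
green [ 675.1 -161.5   14.4] 7 x [673.5 677. ]
blank y [-143.8   37. ]
(-140, -110) x [611.8 624.1 634.9] y -124.2
(-90, -10) x [613.3 624.4 639.6] y -53.9
(10, 45) x [618.7 619.3 619.8] y 37.5
tcp [601.6 -50.3  12.2] head 88.68 tilt [-0.  0. -1.] F [-0.1  0.7 -0.1] t 20.075 op 0.701
tcp [601.6 -50.3  12.2] head 88.68 tilt [-0.  0. -1.] F [-0.1  0.7 -0.1] t 20.075 op 0.701sc.py:8: RuntimeWarning: Mean of empty slice.
  print("redline px",np.c_[u[red],v[red]].mean(0).round(1) if red.any() else None,"P",P[red].mean(0).round(1),red.sum())
  ret = um.true_divide(
```

Request:
servo_tool([
  [[0.06,-0.002,0.0006,0,0,0,0],[0.06,-0.002,0.0006,0,0,0,0],[0.06,-0.002,0.0006,0,0,0,0],[0.06,-0.002,0.0006,0,0,0,0],[0.06,-0.002,0.0006,0,0,0,0],[0.06,0,0,0,0,0,0]],
])

```text
time: 20.82
ee_pos: [0.6118, -0.0475, 0.0123]
eef_rot: [0.036, 3.141, 0.0]
contact_force: [-0.7, 1.1, -1.0]
opening: 0.7
gripper_force: 0.0
```

```bash
python3 - 2>/dev/null <<'E'
from sc import *; from st import st; s=meas(.58,.654); st()
E
```

```text
redline px None P [nan nan nan] 0
pointer [ 663.6 -146.2   21.6] 9 [[336, 205, 661, -141, 26], [336, 206, 664, -139, 20], [337, 206, 665, -140, 21], [337, 207, 663, -143, 20], [338, 207, 666, -143, 20], [339, 207, 666, -146, 21], [339, 208, 663, -151, 22], [340, 209, 662, -156, 23], [341, 210, 664, -157, 20]]
green [ 674.5 -162.1   15. ] 7 x [672.2 676.5]
blank y [-140.4   38.7]
(-140, -110) x [621.1 635.5 646.8] y -126.6
(-90, -10) x [621.9 634.4 651.9] y -55.5
(10, 45) x [627.9 631.3 649.7] y 31.1
tcp [611.7 -47.5  12.3] head 88.68 tilt [ 0.  0. -1.] F [-0.   0.4  0. ] t 20.875 op 0.704
tcp [611.7 -47.5  12.3] head 88.68 tilt [ 0.  0. -1.] F [-0.   0.4  0. ] t 20.875 op 0.704
```

Request:
servo_tool([
  [[0.06,-0.0025,0,0,0,0,0],[0.06,-0.0025,0,0,0,0,0],[0.06,-0.0025,0,0,0,0,0],[0.06,-0.002,0,0,0,0,0],[0.06,-0.002,0,0,0,0,0],[0.06,0,0,0,0,0,0],[0.06,0,0,0,0,0,0]],
])

```text
time: 21.75
ee_pos: [0.6229, -0.0478, 0.0122]
eef_rot: [-0.036, -3.141, -0.0]
contact_force: [-4.7, -0.4, 0.8]
opening: 0.704
gripper_force: 2.3
```

```bash
python3 - 2>/dev/null <<'E'
from sc import *; from st import st; st(); s=meas(.58,.664); st()
E
```

```text
tcp [622.9 -47.8  12.2] head 88.68 tilt [-0.001  0.    -1.   ] F [-4.7 -0.4  0.8] t 21.75 op 0.704
tcp [622.9 -47.8  12.2] head 88.68 tilt [-0.001  0.    -1.   ] F [-4.7 -0.4  0.8] t 21.75 op 0.704
redline px None P [nan nan nan] 0
pointer [ 670.8 -145.    20.6] 12 [[338, 204, 669, -138, 24], [339, 204, 672, -139, 23], [338, 205, 667, -141, 23], [339, 205, 672, -139, 20], [339, 206, 667, -145, 23], [340, 206, 672, -143, 20], [340, 207, 669, -147, 21], [341, 207, 670, -149, 21], [342, 207, 679, -143, 14], [341, 208, 670, -150, 19], [342, 208, 671, -152, 20], [342, 209, 669, -154, 19]]
```

Request:
servo_tool([
  [[0.06,-0.002,0,0,0,0,0],[0.06,-0.002,0,0,0,0,0],[0.06,0,0,0,0,0,0],[0.06,0,0,0,0,0,0]],
])

```text
time: 22.3
ee_pos: [0.6266, -0.0478, 0.0121]
eef_rot: [-0.036, -3.14, -0.0]
contact_force: [-7.8, 0.3, 2.4]
opening: 0.704
gripper_force: 3.9
```

```bash
python3 - <<'E'
from h import *; from st import st; from scipy.ndimage import zoom
F=[]
for i in range(6):
    s=snap("scene"); o=ctrl.observe(); F.append(np.r_[o["contact_force"],o["ee_pos"]*1000])
print(np.mean(F,0).round(2)); st()
P=cloud(s)*1000; h=cv2.cvtColor(s["pixels"],cv2.COLOR_RGB2HSV).astype(int); H,S,V=h[...,0],h[...,1],h[...,2]; X,Y,Z=[P[...,i] for i in range(3)]
b=(Z>17)&(Z<27)&(H<15)&(S>80)&(X>600)&(X<662)&(Y>-170)&(Y<80); print("blank y",np.percentile(Y[b],[.5,99.5]).round(1) if b.any() else None)
m=((H<8)|(H>172))&(S>90)&(V>110)&(X>640)&(X<700)&(Y<-138)&(Y>-170); print("ptr",P[m].mean(0).round(1))
a=cv2.resize(s["pixels"][160:225,260:356,::-1],(800,541),interpolation=cv2.INTER_CUBIC); cv2.imwrite("pics/s5.png",a)
E
```

```text
[-8.2100e+00  1.0000e-02  2.8000e+00  6.2663e+02 -4.7850e+01  1.2140e+01]
tcp [626.6 -47.9  12.2] head 88.69 tilt [-0.001  0.    -1.   ] F [-8.7  0.2  2.8] t 22.6 op 0.7
tcp [626.6 -47.9  12.2] head 88.69 tilt [-0.001  0.    -1.   ] F [-8.7  0.2  2.8] t 22.6 op 0.7
blank y [-140.4   41.1]
ptr [ 674.  -147.3   20.4]
```

View pics/s5.png

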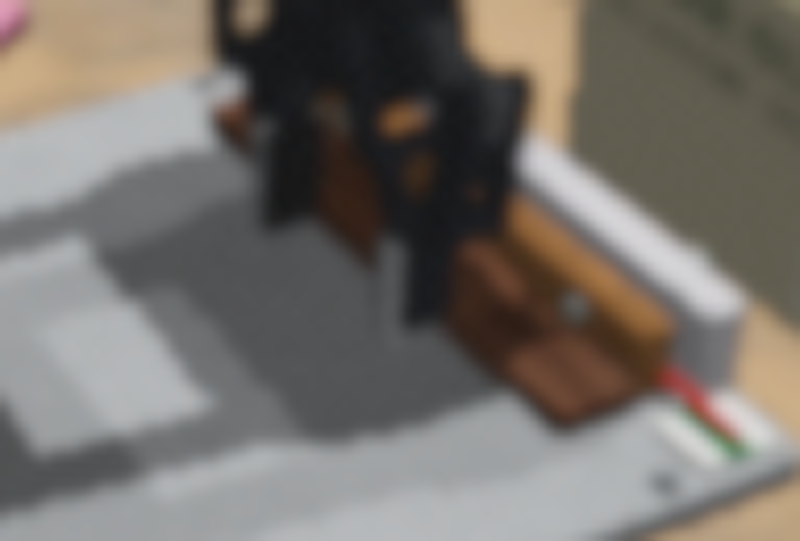

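The blank lies flat and flush along the fence, with its right end at (600,400). The pointer at (710,410) is over the green band. The push is 8.2 N, about 10 mm of travel, and the blank middle is within 1 mm of the red line, so I'm handing in.

```bash
python3 -c "
from station import workorder
print(workorder.hand_in())"
```

```text
the job is handed in; nothing more can be done
None
```

I handed the job in with the arm still pushing the blank against the fence at about 8 N (about 10 mm of travel, pointer in the green band), centred to about 1 mm by camera; the eraser is in the blue tray and the nut in the wooden tray.

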